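# Jack up the sagging laundry ledge

### The job

The enamel ledge needs propping: pick up the loose steel crank, fit its square socket fully home on the jack's square shaft without ramming it, then take the crank by its knob and wind the toe up (clockwise from above) until it bears firmly on the underside of the ledge: feel for first touch, then go about half a turn more and no further. Let go, leaving the crank seated on the shaft, and do not disturb the things standing on the ledge.

Things in the scene. Friction and masses are not known exactly. Their poses are not given: they have to be found in the camera images.
- jack: Dark steel screw jack bolted down. Origin: centre of the underside of its 100 x 110 x 12 mm base plate; z up, x towards the ledge. On the plate two upright 12 mm guide rods (32 mm either side along y) carry a head block 44 x 90 x 16 mm, top 150 mm above the origin.
- ledge_edge (a point): Point on the jack's x axis, 45 mm from the shaft axis, 120 mm above the table: about where the ledge's front edge begins. The white enamel ledge, 110 x 440 mm, stands on two end posts; its top is 116 to 124 mm above the table. How high its underside is differs every time and is not measured: feel for it. The ledge is springy: it pushes back 45 N per mm lifted.
- shaft_foot (a point): On the vertical shaft axis, on the round 24 mm shoulder at the foot of the square shaft, 154 mm above the table: the hub's underside rests here when the crank is fully home. Above it the shaft is 14 x 14 mm square for 20 mm, then a tapered round nose 6 mm tall, 8 mm across at the tip. How the flats are turned is random and not measured (the point's axes are the jack's): find it by feel or sight.
- screw_mid (a point): On the shaft axis, 100 mm above the table. Turning the shaft clockwise seen from above raises the toe 12 mm per turn; left half a turn past touch it does not run back. Drag when free: 0.6 Nm, about 9 N at the moving knob. Once the toe bears on the ledge, that force grows by 2 N per 45 degrees of crank: half a turn past first touch is about 8 N above free running.
- crank: Loose steel crank, 0.33 kg, lying socket down. Origin: centre of the hub's underside, z up. Hub 28 x 28 mm, 52 mm tall, sides along crank x and y; under it a 17 x 17 mm square socket 30 mm deep (enters within about 9 degrees of square, any quarter turn). A flat arm 18 mm wide, 9 mm thick, level with the underside, runs along +x to 77 mm. To fit it, grip the hub near its top, along crank y.
- crank_knob (a point): Centre of the wooden knob on the crank's arm: upright round grip, 22 mm in diameter, 50 mm tall, from 11 to 61 mm above the crank's underside, free to spin on the arm. Its axis is 65 mm from the hub's axis along crank +x; this point is 36 mm above the crank's underside.
- toe: The jack's moving toe: a carriage on the guide rods with an arm along jack +x under the ledge. Origin at the jack's origin when fully down, rising with it; at the start it is 5 to 9 mm up, and its pad 11 to 23 mm below the ledge.
- toe_pad (a point): Centre of the top of the toe's 40 x 50 mm rubber pad, 75 mm from the shaft axis along jack +x.
- tub: Bystander on the ledge: red plastic flip-top tub, 72 mm across, 87 mm tall; origin under its centre.
- jar: Bystander on the ledge: clear glass jar, 62 mm across, 85 mm tall; origin under its centre.
- cup: Bystander on the ledge: grey dispenser cup, 56 mm across, 45 mm tall; origin under its centre.
- brush: Bystander on the ledge: white brush lying bristles down, 35 x 100 x 29 mm, long along its y; origin under its centre.
Not all that is in view belongs to the job. Leave any green look-alike of the crank alone.

How it is judged:
By the outcome, as a careful person would: the job done as asked, in the order asked, and still so for the second after the job is handed in, with the robot touching nothing.
It also fails if it takes over 72 s, if anything falls off the work surface, if the arm or the gripper's body presses on something with over 40 N, if the wrist force passes 120 N, or if a joint passes its speed limit or range.

### The arm

A 6-joint arm with a two-finger parallel gripper is mounted at the origin on the work surface. World frame = base frame: x ahead of the robot, y to its left, z up, the work surface at z = 0. Lengths are in m, angles in rad, forces in N, time in s.
With the tool pointing down it reaches from about 0.3 to 0.875 m from the base axis. Payload 6.4 kg.
Tool frame: the origin (TCP) lies at the very end of the fingers, on their centre line; the grasp point (between the pads) lies 19 mm behind it; z points along the fingers, y is the line along which they close (so a half turn about z gives the same grasp; the last joint's range is limited). The gripper opens to 85 mm and grips with 20 to 120 N. Pads are 22 mm wide; open, the fingers measure 114 mm over their backs; the gripper's body (76 mm by 85 mm) begins 54 mm behind the grasp point. The pads swing forward as they close: fully open they stand 13 mm farther back than shut.
Start: joints at [1.141, 0.181, 1.607, -0, 1.354, -0.206], TCP at [0.128, 0.561, 0.202] pointing down, gripper open.
Joint ranges: [-2.99, 2.99], [-0.89, 2.07], [0.3, 2.58], [-1.14, 4.28], [0, 2.63], [-3.12, 3.12]. Speed limits (rad/s): [2.57, 2.57, 3.01, 3.14, 3.14, 3.14].

### API

Orientations are given as a unit quaternion [w, x, y, z].
In Python, from bench import ctrl gives the robot as it stands.
- The arm moves only by the tool jog_arm, never from a script. Its argument "series" is a list that holds one entry, the list of rows, each a list of 7 numbers: the shift along the tool's x, y, z in mm, then the turn, a rotation vector about the tool's x, y, z in rad, then the finger opening in mm, from 0 to 85.4. In form: [[[tx, ty, tz, rx, ry, rz, gripper], ...]]. A call has exactly 10 rows; each row shifts and turns the commanded pose from where the row before left it, along the tool's axes as they then stand; what a row does not reach is not made up. A row lasts 1/10 s, in which the tool goes at most 50 mm and 8.59 degrees, less where a joint would pass 70% of its speed; a pose out of reach is approached as far as the arm can. A call with a gripper value outside its range is refused whole. The fingers move at their own pace and stop on an object; the grip force is fixed at half the most. Time passes only in rows, so rows that do not move let the fingers close, or fill a call up. It gives the time, the measured TCP pose, the force, the opening and the grip force at its end, in the units of the state.
- ctrl.get_obs(): the state, without advancing time (a new reading comes with each control period).
- ctrl.camera(name): name is "scene" or "top" or "wrist"; returns a dict with "frame" (384x512x3 uint8, blue, green, red), "z_map" (384x512 float32, m along the optical axis (not along the pixel's ray), 0 where there is no reading), "fx", "fy", "cx", "cy" (pixels), "xyz" and "rotation" of the camera in the world. Camera axes: x right, y down, z forward; pixel columns grow to the right and rows downward; lengths in m; the calibration is good to about 2 mm. A picture is of the moment at which its call begins.
- ctrl.hand_in(): hands the job in; it is judged then, once.
The state is a dict: "time_s": time; "q": joint angles; "dq": joint speeds; "joint_efforts": joint torques, N m; "eef_pos": TCP position; "eef_rot": TCP orientation; "wrist_force": force on the tool from outside, world axes, zero at the start; "torque": the same for the moment, N m; "opening": opening from 0.0 (shut) to 1.0 (fully open); "grasp_force": force on a finger pad.
Only numpy, scipy, OpenCV 4.12 (cv2) and the standard library are available. Lean on these libraries where they do the work, as an engineer would, in place of code of your own. Each camera call takes 0.05 s, during which the arm holds its last target. There are 200 camera calls.

## Working session

There is one attempt and no reset: what is moved stays moved. The work goes in short steps, Python scripts to look and compute and a tool call to move; the robot and the scene stay as the last step left them, time stands still between calls to the robot, and variables do not carry over. Pictures are saved under pics/ and viewed, at most 10 in all, crops included, and the job is handed in when it is done.

Besides the shell and the picture viewer there is one more tool, called after "Emit:" as name([rows], argument=value, ...), one row to a line, values as JSON. jog_arm: Moves the arm, as the interface text tells. Its arguments: {"type":"object","properties":{"series":{"type":"array"}},"required":["series"]}

```bash
mkdir -p pics; ls
cat > h.py <<'E'
import numpy as np, cv2
from bench import ctrl
from scipy.spatial.transform import Rotation as R
def rot(c):
    r=np.array(c["rotation"],float)
    return r if r.shape==(3,3) else R.from_quat([r[1],r[2],r[3],r[0]]).as_matrix()
def ray(c,u,v):
    return rot(c)@np.array([(u-c["cx"])/c["fx"],(v-c["cy"])/c["fy"],1.])
def onz(c,u,v,z):
    d=ray(c,u,v);p=np.array(c["xyz"],float);return p+d*(z-p[2])/d[2]
def proj(c,P):
    q=rot(c).T@(np.array(P)-np.array(c["xyz"]));return q[0]/q[2]*c["fx"]+c["cx"],q[1]/q[2]*c["fy"]+c["cy"]
def dep(c,u,v):
    return np.array(c["xyz"])+ray(c,u,v)*c["z_map"][int(v),int(u)]
E
python3 - <<'E'
from h import *
import pickle
cs={n:ctrl.camera(n) for n in("scene","top","wrist")}
pickle.dump(cs,open("c0.pkl","wb"))
for n,c in cs.items(): print(n,c["fx"],c["fy"],c["cx"],c["cy"],c["xyz"],c["rotation"])
a=cv2.resize(cs["scene"]["frame"],(800,600));cv2.imwrite("pics/s0.png",a)
cv2.imwrite("pics/t0.png",cv2.resize(cs["top"]["frame"],(800,600)))
print(ctrl.get_obs())
E
```

```text
pics
scene 460.2804895290051 460.2804895290051 253.71765840092283 186.7571789485843 [ 1.47088761 -0.2814439   0.77461194] [-0.36632253  0.70918056  0.53267478 -0.28129755]
top 479.0492475875177 479.0492475875177 260.6888264458663 185.59522036068233 [ 0.46427467 -0.02413744  1.31412489] [-0.02467541  0.71419341 -0.6993394   0.01559824]
wrist 280.8153876975174 280.8153876975174 257.82413567159637 188.2655898108978 [0.05505072 0.57709247 0.37350619] [0.11430012 0.7735053  0.61678798 0.09054071]
{'time_s': 0.15, 'q': array([ 1.14072145e+00,  1.81398863e-01,  1.60774024e+00,  1.09522558e-05,
        1.35381276e+00, -2.06288724e-01]), 'dq': array([ 1.11629851e-03, -4.49077848e-03, -9.85953408e-04,  9.11398132e-04,
        6.84263971e-04,  2.65768050e-05]), 'joint_efforts': array([ 7.95381657e-04, -4.45262325e+01, -3.51695251e+01, -2.10087273e-04,
        5.73146812e-03,  1.55659698e-07]), 'eef_pos': array([0.12738763, 0.56025178, 0.20149353]), 'eef_rot': array([-2.17685441e-04,  1.11660887e-01,  9.93746137e-01, -6.43817557e-04]), 'wrist_force': array([ 0.02065061, -0.2978245 ,  0.10588109]), 'torque': array([ 0.00439954, -0.01804407, -0.01620376]), 'grasp_force': 0.0, 'opening': 0.9996871325896649}
```

View pics/s0.png

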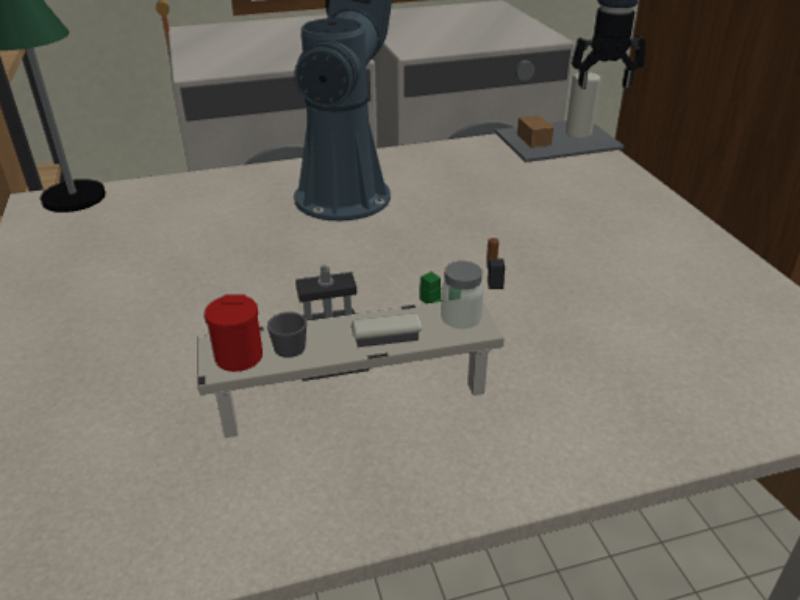

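View pics/t0.png

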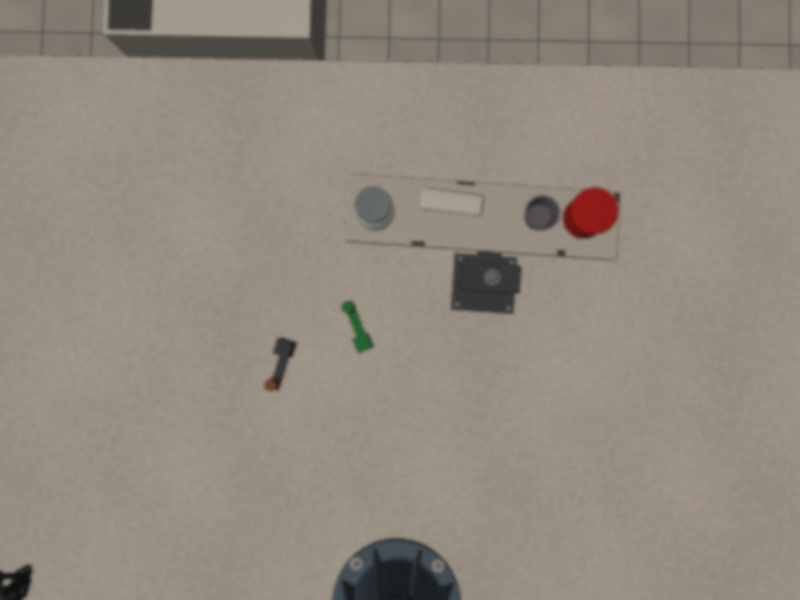

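Scene shows steel crank (brown knob, black hub) at (497,272) and the green look-alike at (430,288). In the top view the steel crank's hub is at (285,347) and its knob at (271,384), the green one at (357,330), and the jack shaft at (492,277).

Run:
```python
from h import *
import pickle
cs=pickle.load(open("c0.pkl","rb"))
t=cs["top"];s=cs["scene"]
f=t["frame"]
hsv=cv2.cvtColor(f,cv2.COLOR_BGR2HSV)
def cen(m,box):
    k=np.zeros_like(m);x0,y0,x1,y1=box;k[y0:y1,x0:x1]=m[y0:y1,x0:x1];M=cv2.moments(k,True);return (M["m10"]/M["m00"],M["m01"]/M["m00"],M["m00"]) if M["m00"] else None
b=(165,210,195,255)
brown=((hsv[...,1]>110)&(hsv[...,0]<25)).astype(np.uint8)
u,v,n=cen(brown,b);print("knob",u,v,n,onz(t,u,v,.055))
dark=(hsv[...,2]<85).astype(np.uint8)
k=np.zeros_like(dark);k[210:232,165:195]=dark[210:232,165:195]
u,v,n=cen(k,(165,214,195,228));print("hub",u,v,n,onz(t,u,v,.045))
sb=cv2.cvtColor(s["frame"],cv2.COLOR_BGR2HSV)
br=((sb[...,1]>90)&(sb[...,0]<25)).astype(np.uint8)
print("knob scene",cen(br,(305,145,325,175)))
# jack: head block corners (dark)
k=np.zeros_like(dark);k[160:205,285:336]=dark[160:205,285:336]
print("head px z",[dep(t,int(x),int(y)) for x,y in((315,177),(310,182),(300,182),(325,182))])
z=t["z_map"];
# depth-based masks
H=np.array([[dep(t,x,y) for x in range(285,340)] for y in range(155,205)])
for lo,hi,nm in((.143,.153,"head"),(.158,.19,"shaft"),(.006,.02,"plate")):
    m=(H[...,2]>lo)&(H[...,2]<hi);P=H[m];print(nm,len(P),P.mean(0) if len(P) else 0)
    if len(P)>5:
        r=cv2.minAreaRect((P[:,:2]*1000).astype(np.float32));print(r)
a=cv2.resize(f[195:260,150:250],(600,390),interpolation=cv2.INTER_CUBIC)
c=cv2.resize(s["frame"][150:220,180:340],(800,350),interpolation=cv2.INTER_CUBIC)
d=cv2.resize(f[150:210,280:340],(240,240),interpolation=cv2.INTER_CUBIC)
o=np.zeros((600,800,3),np.uint8);o[:350]=c;o[350:590,:400]=cv2.resize(a,(400,240));o[350:590,420:660]=d
cv2.imwrite("pics/crop.png",o)
```

```text
knob 173.72093023255815 245.53488372093022 43.0 [0.37393775 0.2172608  0.055     ]
hub 182.05042016806723 222.12605042016807 119.0 [0.43531924 0.19903674 0.045     ]
knob scene (315.0769230769231, 158.8846153846154, 78.0)
head px z [array([ 0.55156193, -0.13679322,  0.18387024]), array([ 0.5419799 , -0.12853449,  0.14635256]), array([ 0.54123221, -0.10390894,  0.15007679]), array([ 0.54228591, -0.16426606,  0.15298649])]
head 565 [ 0.55361834 -0.1382213   0.14948498]
((554.0813598632812, -138.51683044433594), (89.86517333984375, 44.374629974365234), 87.06446838378906)
shaft 43 [ 0.55339109 -0.13786684  0.17453254]
((554.102294921875, -138.50540161132812), (13.98486042022705, 14.258523941040039), 75.9144287109375)
plate 741 [ 0.54087114 -0.13119075  0.01176225]
((550.5164794921875, -149.65090942382812), (134.202880859375, 107.51354217529297), 85.7823486328125)
```

View pics/crop.png

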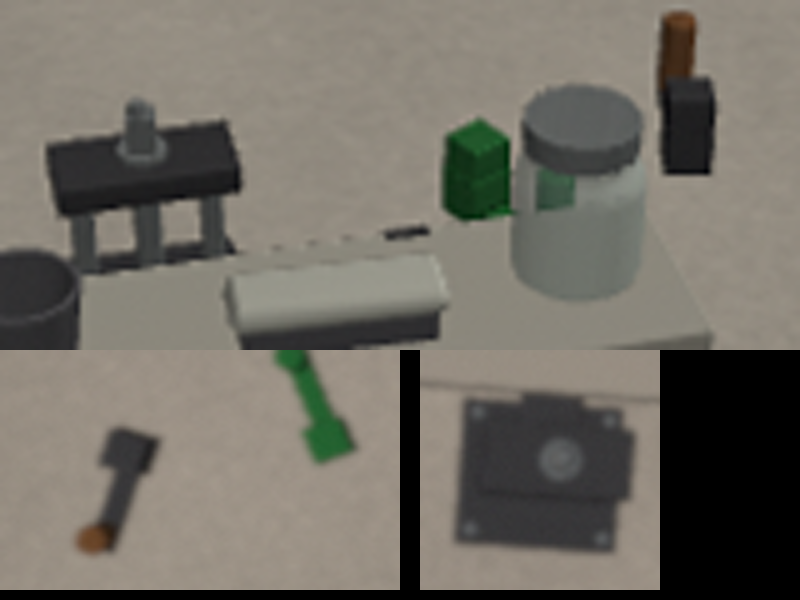

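The crop confirms my choice. The steel crank has a black hub and a brown knob: knob near (95,540), hub near (128,450). The all-green crank is the decoy. The jack's shaft is at (560,460) in the lower-right tile.

```bash
cat >> h.py <<'E'
def go(p,yaw=None):
    # yaw = world angle (deg) of tool x
    o=ctrl.get_obs();q=o["eef_rot"];M=R.from_quat([q[1],q[2],q[3],q[0]]).as_matrix()
    cy=np.degrees(np.arctan2(M[1,0],M[0,0]))
    print("t",o["time_s"],"pos",o["eef_pos"].round(4),"yaw",cy.round(2),"tilt",np.degrees(np.arccos(-M[2,2])).round(2),"F",o["wrist_force"].round(2))
    print("tool shift mm",(M.T@(np.array(p)-o["eef_pos"])*1000).round(1))
    if yaw is not None:
        d=(cy-yaw+180)%360-180;print("rz",np.radians(d).round(4),"rotvec tilt fix",)
        T=np.array([[np.cos(np.radians(yaw)),np.sin(np.radians(yaw)),0],[np.sin(np.radians(yaw)),-np.cos(np.radians(yaw)),0],[0,0,-1.]])
        print("rotvec",R.from_matrix(M.T@T).as_rotvec().round(4))
E
python3 -c "
from h import *
go([.435,.199,.2],163.5)"
```

```text
t 0.15 pos [0.1274 0.5603 0.2015] yaw 167.18 tilt 0.08 F [ 0.02 -0.3   0.11]
tool shift mm [-380.1 -284.     1.8]
rz 0.0642 rotvec tilt fix
rotvec [-0.0013 -0.0002  0.0642]
```

Emit:
jog_arm([
  [[-20,-15,0,0,0,0.064,85],[-40,-30,0,0,0,0,85],[-40,-30,0,0,0,0,85],[-40,-30,0,0,0,0,85],[-40,-30,0,0,0,0,85],[-40,-30,0,0,0,0,85],[-40,-30,0,0,0,0,85],[-40,-30,0,0,0,0,85],[-40,-30,0,0,0,0,85],[-25,-16,0,0,0,0,85]],
])

```text
time_s: 1.15
eef_pos: [0.4033, 0.1953, 0.2022]
eef_rot: [0.0, 0.145, 0.989, -0.0]
wrist_force: [-0.6, 1.2, 0.6]
opening: 0.994
grasp_force: 0.0
```

Run:
```python
from h import *
import pickle
go([.435,.199,.2],163.5)
c=ctrl.camera("wrist");pickle.dump(c,open("w1.pkl","wb"))
go([.435,.199,.2],163.5)
print(c["xyz"],rot(c)[:,2],proj(c,[.435,.199,.052]),proj(c,[.374,.217,.061]))
cv2.imwrite("pics/w1.png",c["frame"])
```

```text
t 1.15 pos [0.4033 0.1953 0.2022] yaw 163.37 tilt 0.05 F [-0.58  1.21  0.64]
tool shift mm [-29.3  12.6   2.3]
rz -0.0023 rotvec tilt fix
rotvec [-0.0004  0.0007 -0.0023]
t 1.2 pos [0.4057 0.1934 0.2024] yaw 163.28 tilt 0.18 F [ 2.26 -2.06  0.35]
tool shift mm [-26.5  13.8   2.4]
rz -0.0039 rotvec tilt fix
rotvec [-0.0015  0.0028 -0.0039]
[0.33206319 0.2168804  0.374301  ] [ 0.27738188 -0.08290967 -0.95717568] (np.float64(268.0699228895068), np.float64(193.2312510581384)) (np.float64(268.72275886550483), np.float64(141.1326460117977))
```

View pics/w1.png

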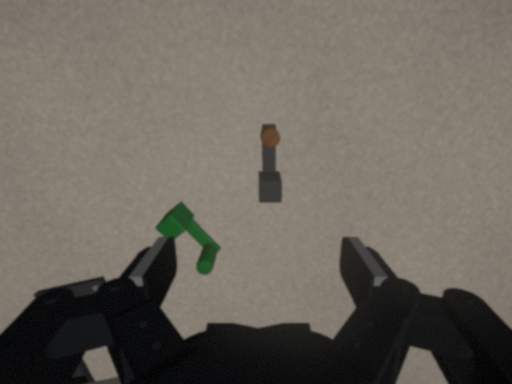

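The wrist view shows the steel crank's hub at (270,187), its knob at (270,138), and the arm lying almost along the image column. The green decoy is at (188,235), left of the planned descent.

```bash
cat >> h.py <<'E'
def cloud(c):
    h,w=c["z_map"].shape;u,v=np.meshgrid(np.arange(w),np.arange(h))
    d=np.stack([(u-c["cx"])/c["fx"],(v-c["cy"])/c["fy"],np.ones_like(u)],-1)*c["z_map"][...,None]
    return d@rot(c).T+np.array(c["xyz"])
E
python3 - <<'E'
from h import *
import pickle
c=pickle.load(open("w1.pkl","rb"))
P=cloud(c);B=P[100:215,240:300].reshape(-1,3)
hsv=cv2.cvtColor(c["frame"],cv2.COLOR_BGR2HSV)
for lo,hi in((.046,.058),(.058,.07)):
    m=(B[:,2]>lo)&(B[:,2]<hi);Q=B[m];print(len(Q),Q.mean(0),cv2.minAreaRect((Q[:,:2]*1000).astype(np.float32)) if len(Q)>3 else 0)
g=(hsv[...,0]>40)&(hsv[...,0]<90)&(hsv[...,1]>100)
print("green",P[g].min(0),P[g].max(0))
# top-down from image: brown centroid & hub top
br=((hsv[...,1]>110)&(hsv[...,0]<25)).astype(np.uint8);br[:100]=0;br[160:]=0
M=cv2.moments(br,True);print("knob",onz(c,M["m10"]/M["m00"],M["m01"]/M["m00"],.055))
E
```

```text
547 [0.43090987 0.2021367  0.05214658] ((403.8802185058594, 209.64877319335938), (27.86270523071289, 89.2671890258789), 74.39903259277344)
292 [0.37105724 0.21916382 0.06114422] ((371.3275146484375, 219.28355407714844), (20.124971389770508, 19.810853958129883), 74.69998168945312)
green [ 0.33206319 -0.12228738  0.00427187] [0.61207923 0.26636843 0.374301  ]
knob [0.37107037 0.2195667  0.055     ]
```

Emit:
jog_arm([
  [[-10,5,10,0,0,-0.014,85],[0,0,20,0,0,0,85],[0,0,20,0,0,0,85],[0,0,20,0,0,0,85],[0,0,20,0,0,0,85],[0,0,10,0,0,0,85],[0,0,0,0,0,0,85],[0,0,0,0,0,0,85],[0,0,0,0,0,0,85],[0,0,0,0,0,0,85]],
])

```text
time_s: 2.2
eef_pos: [0.4137, 0.2004, 0.1032]
eef_rot: [0.001, 0.136, 0.991, 0.0]
wrist_force: [-0.3, -0.2, -0.8]
opening: 0.996
grasp_force: 0.0
```

Run:
```python
from h import *
go([.4341,.2012,.024],164.4)
```

```text
t 2.2 pos [0.4137 0.2004 0.1032] yaw 164.31 tilt 0.11 F [-0.29 -0.15 -0.81]
tool shift mm [-19.2   6.2  79.2]
rz -0.0015 rotvec tilt fix
rotvec [ 0.0009  0.0018 -0.0015]
```

Emit:
jog_arm([
  [[-10,3,0,0,0,0,85],[-9,3,10,0,0,0,85],[0,0,20,0,0,0,85],[0,0,20,0,0,0,85],[0,0,20,0,0,0,85],[0,0,9,0,0,0,85],[0,0,0,0,0,0,85],[0,0,0,0,0,0,85],[0,0,0,0,0,0,40],[0,0,0,0,0,0,0]],
])

```text
time_s: 3.2
eef_pos: [0.4337, 0.201, 0.0242]
eef_rot: [0.001, 0.136, 0.991, 0.0]
wrist_force: [0.2, -1.0, -0.2]
opening: 0.684
grasp_force: 0.0
```

Emit:
jog_arm([
  [[0,0,0,0,0,0,0],[0,0,0,0,0,0,0],[0,0,0,0,0,0,0],[0,0,0,0,0,0,0],[0,0,0,0,0,0,0],[0,0,0,0,0,0,0],[0,0,0,0,0,0,0],[0,0,-10,0,0,0,0],[0,0,-20,0,0,0,0],[0,0,-20,0,0,0,0]],
])

```text
time_s: 4.2
eef_pos: [0.4326, 0.2008, 0.0741]
eef_rot: [-0.0, 0.136, 0.991, -0.0]
wrist_force: [0.3, 0.1, 0.4]
opening: 0.002
grasp_force: 0.0
```

Run:
```python
from h import *
go([.5538,-.138,.23],164.4)
```

```text
t 4.2 pos [0.4326 0.2008 0.0741] yaw 164.31 tilt 0.04 F [0.26 0.11 0.45]
tool shift mm [-208.2 -293.4 -156. ]
rz -0.0016 rotvec tilt fix
rotvec [-0.0003 -0.0007 -0.0016]
```

The gripper closed on nothing, so I'll look before moving again.

Run:
```python
from h import *
import pickle
c=ctrl.camera("wrist");t=ctrl.camera("top");pickle.dump((c,t),open("w2.pkl","wb"))
o=np.zeros((384,800,3),np.uint8);o[:,:512]=c["frame"];o[:240,520:800]=cv2.resize(t["frame"][190:260,150:232],(280,240));cv2.imwrite("pics/w2.png",o)
```

```text
(no output)
```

View pics/w2.png

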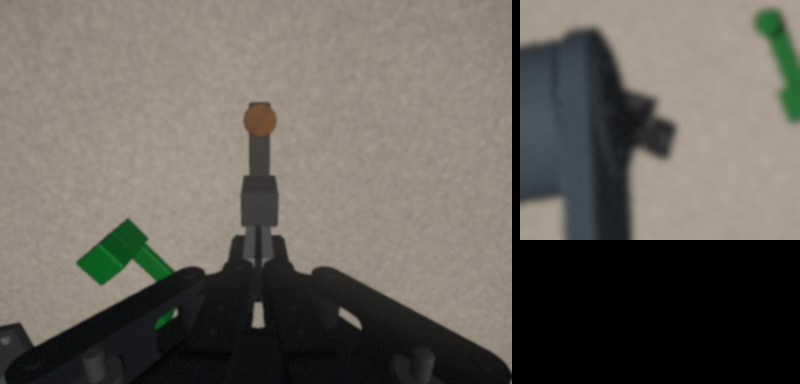

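The crank is still upright: hub top at (260,200), knob at (260,120). It lies directly ahead of the shut fingers on the tool +x side, so I'll measure it again.

Run:
```python
from h import *
import pickle
c,t=pickle.load(open("w2.pkl","rb"))
P=cloud(c)
def rep(P,r0,r1,c0,c1):
    B=P[r0:r1,c0:c1].reshape(-1,3)
    for lo,hi in((.048,.056),(.058,.066)):
        Q=B[(B[:,2]>lo)&(B[:,2]<hi)];print(lo,len(Q),Q.mean(0),cv2.minAreaRect((Q[:,:2]*1000).astype(np.float32)))
rep(P,160,232,235,290);rep(P,95,140,235,290)
for v in range(170,300,10): print(v,P[v,260].round(4))
c=pickle.load(open("w1.pkl","rb"));P=cloud(c);rep(P,165,205,240,300)
for v in range(120,210,6): print(v,P[v,270].round(4))
```

```text
0.048 1309 [0.43240879 0.20185254 0.05221914] ((433.2915954589844, 201.50172424316406), (27.9801025390625, 27.383319854736328), 73.89055633544922)
0.058 0 [nan nan nan] ((0.0, 0.0), (0.0, 0.0), 0.0)
0.048 0 [nan nan nan] ((0.0, 0.0), (0.0, 0.0), 0.0)
0.058 870 [0.37121046 0.21921287 0.06112092] ((371.4376525878906, 219.14317321777344), (20.371950149536133, 21.09654426574707), 27.88308334350586)
170 [0.4143 0.2081 0.0102]
180 [0.421  0.2061 0.0171]
190 [0.4209 0.206  0.0462]
200 [0.4266 0.2043 0.0519]
210 [0.434  0.2022 0.0522]
220 [0.4415 0.2001 0.0526]
230 [0.4218 0.2051 0.113 ]
240 [0.4215 0.2051 0.1248]
250 [0.4212 0.2051 0.1348]
260 [0.4225 0.2047 0.141 ]
270 [0.4275 0.2033 0.1405]
280 [0.4325 0.202  0.1402]
290 [0.4366 0.2008 0.1413]
0.048 529 [0.43281422 0.20174202 0.05216443] ((433.5675354003906, 201.3658447265625), (27.88430404663086, 27.58818817138672), 74.31610870361328)
0.058 0 [nan nan nan] ((0.0, 0.0), (0.0, 0.0), 0.0)
120 [3.564e-01 2.261e-01 1.000e-04]
126 [0.362  0.2236 0.0206]
132 [0.3646 0.2211 0.063 ]
138 [0.371  0.2193 0.0618]
144 [0.3773 0.2175 0.0622]
150 [0.3925 0.2154 0.0091]
156 [0.4    0.2133 0.0098]
162 [0.4077 0.2111 0.0095]
168 [0.4154 0.2088 0.0098]
174 [0.4211 0.2068 0.0184]
180 [0.4208 0.2056 0.0481]
186 [0.4267 0.2038 0.0527]
192 [0.434  0.2017 0.0524]
198 [0.4415 0.1996 0.052 ]
204 [0.4676 0.1943 0.0005]<stdin>:8: RuntimeWarning: Mean of empty slice.
  ret = um.true_divide(
```

Run:
```python
from h import *
import pickle
c,t=pickle.load(open("w2.pkl","rb"));o=ctrl.get_obs()
print(c["xyz"],o["eef_pos"],o["opening"],o["grasp_force"])
for z in(.074,.093,.11): print(z,proj(c,[.4326,.2008,z]))
P=cloud(c);print(P[225:330:8,245].round(3),P[225:330:8,272].round(3))
w=pickle.load(open("w1.pkl","rb"));Q=cloud(w);print([Q[v,u].round(3) for v,u in((240,160),(260,160),(240,350),(280,370))])
print(t["z_map"][215:232,185:200].min())
T=cloud(t);B=T[205:240,180:205].reshape(-1,3);B=B[(B[:,2]>.04)];print(B[::9].round(3))
```

```text
[0.36116444 0.22103306 0.24625455] [0.43537137 0.20135043 0.07642296] 0.0015840196490796996 0.0
0.074 (np.float64(257.6036442725328), np.float64(220.60564772032336))
0.093 (np.float64(257.58812857174127), np.float64(233.2483788685435))
0.11 (np.float64(257.5710949058112), np.float64(247.12800066040052))
[[0.442 0.188 0.053]
 [0.42  0.198 0.116]
 [0.42  0.198 0.125]
 [0.42  0.198 0.133]
 [0.42  0.199 0.14 ]
 [0.419 0.199 0.148]
 [0.419 0.2   0.153]
 [0.42  0.2   0.158]
 [0.416 0.201 0.168]
 [0.417 0.201 0.171]
 [0.419 0.2   0.171]
 [0.422 0.2   0.172]
 [0.425 0.199 0.171]
 [0.421 0.2   0.179]] [[0.448 0.208 0.052]
 [0.479 0.202 0.   ]
 [0.428 0.21  0.117]
 [0.423 0.21  0.133]
 [0.423 0.21  0.139]
 [0.421 0.21  0.149]
 [0.422 0.21  0.154]
 [0.422 0.209 0.158]
 [0.417 0.21  0.169]
 [0.417 0.21  0.173]
 [0.419 0.209 0.174]
 [0.421 0.209 0.176]
 [0.424 0.208 0.175]
 [0.423 0.208 0.18 ]]
[array([0.379, 0.154, 0.252]), array([0.383, 0.157, 0.266]), array([0.404, 0.241, 0.253]), array([0.406, 0.239, 0.282])]
0.0
[[0.455 0.141 0.397]
 [0.446 0.191 0.049]
 [0.448 0.138 0.412]
 [0.445 0.14  0.391]
 [0.438 0.175 0.168]
 [0.436 0.169 0.177]
 [0.434 0.169 0.175]
 [0.433 0.166 0.234]
 [0.433 0.151 0.197]
 [0.431 0.161 0.221]
 [0.43  0.145 0.195]
 [0.428 0.16  0.2  ]
 [0.433 0.136 0.423]
 [0.426 0.155 0.203]
 [0.424 0.167 0.225]
 [0.423 0.151 0.199]
 [0.421 0.164 0.205]
 [0.421 0.144 0.198]
 [0.419 0.156 0.206]
 [0.425 0.136 0.403]
 [0.417 0.15  0.203]
 [0.414 0.157 0.198]
 [0.411 0.161 0.191]
 [0.419 0.136 0.397]
 [0.417 0.134 0.431]]
```

Run:
```python
from h import *
import pickle
for f,(r0,r1,c0,c1) in(("w2.pkl",(215,260,235,285)),("w1.pkl",(225,300,130,190)),("w1.pkl",(225,300,330,390))):
    c=pickle.load(open(f,"rb"));c=c[0] if isinstance(c,tuple) else c
    P=cloud(c)[r0:r1,c0:c1].reshape(-1,3);Q=P[(P[:,2]>.06)];Q=Q[np.argsort(Q[:,2])]
    print(f,Q[:6].round(4),len(Q))
```

```text
w2.pkl [[0.4227 0.2066 0.1071]
 [0.423  0.2077 0.1072]
 [0.4213 0.202  0.1072]
 [0.4201 0.1978 0.1073]
 [0.4224 0.2061 0.1073]
 [0.4211 0.2015 0.1074]] 1466
w1.pkl [[0.3901 0.1546 0.2441]
 [0.3887 0.1553 0.2447]
 [0.3843 0.1566 0.2448]
 [0.3958 0.1532 0.245 ]
 [0.3923 0.154  0.2451]
 [0.3836 0.157  0.2452]] 2395
w1.pkl [[0.4085 0.2385 0.2443]
 [0.4133 0.2369 0.2445]
 [0.4192 0.235  0.2449]
 [0.4147 0.2365 0.245 ]
 [0.4097 0.238  0.245 ]
 [0.414  0.2366 0.2451]] 2530
```

Emit:
jog_arm([
  [[0,0,0,0,0,0,85],[0,0,0,0,0,0,85],[0,0,0,0,0,0,85],[0,0,0,0,0,0,85],[0,0,0,0,0,0,85],[0,0,0,0,0,0,85],[0,0,0,0,0,0,85],[0,0,0,0,0,0,85],[0,0,0,0,0,0,85],[0,0,0,0,0,0,85]],
])

```text
time_s: 5.3
eef_pos: [0.4329, 0.2008, 0.0732]
eef_rot: [0.0, 0.136, 0.991, 0.0]
wrist_force: [-0.1, -1.3, 0.2]
opening: 0.993
grasp_force: 0.0
```

Run:
```python
from h import *
go([.4335,.2015,.024],164.2)
c=ctrl.camera("wrist");P=cloud(c);o=ctrl.get_obs();print(o["eef_pos"],c["xyz"],o["opening"])
for sl in (slice(100,230),slice(300,430)):
    Q=P[180:384,sl].reshape(-1,3);Q=Q[(Q[:,2]>.065)];Q=Q[np.argsort(Q[:,2])];print(Q[:5].round(4))
cv2.imwrite("pics/w3.png",c["frame"])
```

```text
t 5.3 pos [0.4329 0.2008 0.0732] yaw 164.31 tilt 0.0 F [-0.1  -1.35  0.17]
tool shift mm [-0.4  0.8 49.2]
rz 0.002 rotvec tilt fix
rotvec [0.     0.0001 0.002 ]
[0.43284342 0.20079444 0.07320938] [0.36133194 0.22106837 0.24532081] 0.9925740948105494
[[0.4192 0.1602 0.1149]
 [0.4249 0.1587 0.115 ]
 [0.4212 0.1596 0.1153]
 [0.4156 0.1612 0.1155]
 [0.4144 0.1618 0.1159]]
[[0.4491 0.2407 0.1152]
 [0.4378 0.2439 0.1154]
 [0.4478 0.2409 0.1154]
 [0.4498 0.2404 0.116 ]
 [0.4435 0.2421 0.116 ]]
```

View pics/w3.png

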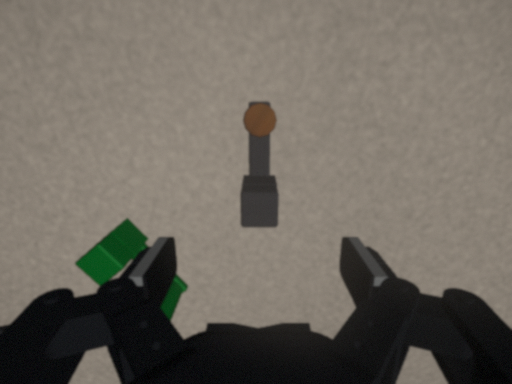

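The crank is undisturbed, with its hub at (260,205). The open fingertips sit about 42 mm above the reported TCP, and about 31 mm above it when shut. The pads therefore passed over the hub, and the descent needs about 31 mm more.

Emit:
jog_arm([
  [[0,0,10,0,0,0,85],[0,1,20,0,0,0,85],[0,0,20,0,0,0,85],[0,0,15,0,0,0,85],[0,0,10,0,0,0,85],[0,0,6,0,0,0,85],[0,0,0,0,0,0,40],[0,0,0,0,0,0,0],[0,0,0,0,0,0,0],[0,0,0,0,0,0,0]],
])

```text
time_s: 6.35
eef_pos: [0.4337, 0.2019, -0.0071]
eef_rot: [0.001, 0.136, 0.991, 0.0]
wrist_force: [-1.4, -7.5, 9.8]
opening: 0.331
grasp_force: 9.3
```

Emit:
jog_arm([
  [[0,0,0,0,0,0,0],[0,0,0,0,0,0,0],[0,0,0,0,0,0,0],[0,0,0,0,0,0,0],[0,0,0,0,0,0,0],[0,0,0,0,0,0,0],[0,0,0,0,0,0,0],[0,0,0,0,0,0,0],[0,0,0,0,0,0,0],[0,0,0,0,0,0,0]],
])

```text
time_s: 7.35
eef_pos: [0.434, 0.2019, -0.007]
eef_rot: [0.001, 0.136, 0.991, 0.0]
wrist_force: [-1.1, -0.1, 6.2]
opening: 0.317
grasp_force: 60.0
```

Emit:
jog_arm([
  [[0,0,-10,0,0,0,0],[0,0,-20,0,0,0,0],[0,0,-30,0,0,0,0],[0,0,-35,0,0,0,0],[0,0,-35,0,0,0,0],[0,0,-35,0,0,0,0],[0,0,-35,0,0,0,0],[0,0,-20,0,0,0,0],[0,0,-10,0,0,0,0],[0,0,0,0,0,0,0]],
])

```text
time_s: 8.35
eef_pos: [0.4334, 0.2019, 0.2232]
eef_rot: [0.001, 0.136, 0.991, 0.0]
wrist_force: [0.5, -0.8, -3.1]
opening: 0.319
grasp_force: 59.7
```

Run:
```python
from h import *
print(ctrl.get_obs()["opening"])
go([.535,-.06,.23],164.2)
```

```text
0.31884695599219
t 8.35 pos [0.4334 0.2019 0.2232] yaw 164.32 tilt 0.11 F [ 0.54 -0.83 -3.13]
tool shift mm [-168.6 -224.7   -6.7]
rz 0.002 rotvec tilt fix
rotvec [0.0008 0.0017 0.002 ]
```

Emit:
jog_arm([
  [[-10,-13,0,0,0,0,0],[-20,-27,0,0,0,0,0],[-25,-33,-5,0,0,0,0],[-27,-36,0,0,0,0,0],[-27,-36,0,0,0,0,0],[-25,-33,0,0,0,0,0],[-20,-27,0,0,0,0,0],[-14,-19,0,0,0,0,0],[0,0,0,0,0,0,0],[0,0,0,0,0,0,0]],
])

```text
time_s: 9.35
eef_pos: [0.5331, -0.0592, 0.225]
eef_rot: [-0.002, 0.137, 0.991, 0.001]
wrist_force: [0.7, 0.8, -2.9]
opening: 0.315
grasp_force: 59.8
```

Run:
```python
from h import *
import pickle
go([.5538,-.138,.23],164.2)
c=ctrl.camera("wrist");pickle.dump(c,open("w4.pkl","wb"))
u,v=map(int,proj(c,[.5538,-.138,.175]));print(u,v)
P=cloud(c)
H=P[max(v-60,0):v+60,max(u-60,0):u+60].reshape(-1,3)
n=np.hypot(H[:,0]-.5538,H[:,1]+.138)<.05;H=H[n]
for lo,hi in((.146,.152),(.157,.173),(.1745,.179),(.179,.183)):
    Q=H[(H[:,2]>lo)&(H[:,2]<hi)];print(lo,len(Q),Q.mean(0) if len(Q) else"",cv2.minAreaRect((Q[:,:2]*1000).astype(np.float32)) if len(Q)>3 else "")
o=np.zeros((384,800,3),np.uint8);o[:,:400]=cv2.resize(c["frame"],(400,300))[:,:].repeat(1,0) if 0 else cv2.copyMakeBorder(cv2.resize(c["frame"],(400,300)),0,84,0,0,cv2.BORDER_CONSTANT)
k=c["frame"][max(v-28,0):v+36,max(u-32,0):u+32];o[:,410:794]=cv2.resize(k,(384,384),interpolation=cv2.INTER_CUBIC)
cv2.imwrite("pics/w4.png",o)
```

```text
t 9.35 pos [ 0.5331 -0.0592  0.225 ] yaw 164.24 tilt 0.24 F [ 0.67  0.82 -2.85]
tool shift mm [-41.3 -70.2  -5.2]
rz 0.0006 rotvec tilt fix
rotvec [ 0.0007 -0.0042  0.0006]
177 241
0.146 2972 [ 0.54854124 -0.14096542  0.15018691] ((552.60888671875, -139.83815002441406), (89.90032196044922, 43.998844146728516), 87.24315643310547)
0.157 188 [ 0.54986211 -0.13636613  0.16524731] ((550.3409423828125, -135.8218994140625), (19.72962188720703, 10.334288597106934), 31.57388687133789)
0.1745 106 [ 0.55120336 -0.13805725  0.17625847] ((552.4630126953125, -139.74066162109375), (14.019797325134277, 13.830883979797363), 72.45523071289062)
0.179 83 [ 0.55241673 -0.1394309   0.18017273] ((552.6895751953125, -139.2183074951172), (8.452056884765625, 8.559576034545898), 75.23216247558594)
```

View pics/w4.png

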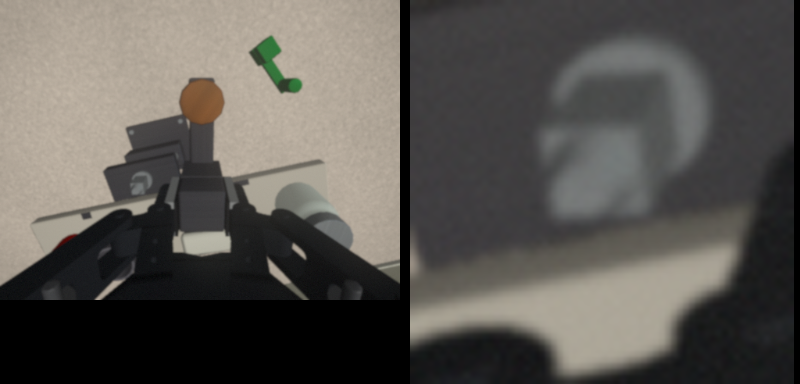

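The wrist crop shows the shaft's square top at (600,170) in the right tile, with its edges nearly parallel to the tool's axes. It measures about 73° modulo 90 against 74.2° for the crank, which is within the 9° allowance. The crank hangs level in the fingers. Next I'll check the hub's offset in the hand.

Run:
```python
from h import *
import pickle
c=pickle.load(open("w4.pkl","rb"));P=cloud(c)
H=P[215:300,230:292].reshape(-1,3);print(np.histogram(H[:,2],bins=np.arange(.22,.32,.005)))
Q=H[(H[:,2]>.279)&(H[:,2]<.290)];print(len(Q),Q.mean(0),cv2.minAreaRect((Q[:,:2]*1000).astype(np.float32)))
K=P[80:180,220:300].reshape(-1,3);K=K[(K[:,2]>.286)&(K[:,2]<.30)];print("knob",K.mean(0),cv2.minAreaRect((K[:,:2]*1000).astype(np.float32)))
go([.5531,-.1392,.19],163.5)
```

```text
(array([   0,    0,    0,    0,    0,   79,  173,  206,  246,  263,  276,
        301, 2924,  351,  134,    0,    0,    0,    0]), array([0.22 , 0.225, 0.23 , 0.235, 0.24 , 0.245, 0.25 , 0.255, 0.26 ,
       0.265, 0.27 , 0.275, 0.28 , 0.285, 0.29 , 0.295, 0.3  , 0.305,
       0.31 , 0.315]))
3331 [ 0.53181115 -0.05802904  0.28409443] ((533.5842895507812, -58.13041687011719), (28.227752685546875, 28.48710823059082), 73.2424087524414)
knob [ 0.47080082 -0.04152396  0.2933373 ] ((471.2275085449219, -41.640907287597656), (21.22526741027832, 21.183942794799805), 89.11566162109375)
t 9.4 pos [ 0.5331 -0.0586  0.2254] yaw 164.3 tilt 0.2 F [ 0.03  0.38 -3.25]
tool shift mm [-41.2 -72.3  35.2]
rz 0.014 rotvec tilt fix
rotvec [ 0.0006 -0.0035  0.014 ]
```

Emit:
jog_arm([
  [[-4,-7,0,0,0,0.01,0],[-8,-14,0,0,0,0,0],[-9,-17,0,0,0,0,0],[-9,-16,0,0,0,0,0],[-7,-13,0,0,0,0,0],[-4,-6,0,0,0,0,0],[0,0,15,0,0,0,0],[0,0,15,0,0,0,0],[0,0,5,0,0,0,0],[0,0,0,0,0,0,0]],
])

```text
time_s: 10.4
eef_pos: [0.552, -0.1396, 0.19]
eef_rot: [-0.002, 0.141, 0.99, 0.001]
wrist_force: [-0.0, -0.6, -3.6]
opening: 0.319
grasp_force: 59.9
```

Run:
```python
from h import *
go([.5525,-.1399,.147],163.5)
c=ctrl.camera("wrist");P=cloud(c)
H=P[215:300,230:292].reshape(-1,3)
Q=H[(H[:,2]>.244)&(H[:,2]<.256)];print(len(Q),Q.mean(0),cv2.minAreaRect((Q[:,:2]*1000).astype(np.float32)))
go([.5525,-.1399,.147],163.5)
```

```text
t 10.4 pos [ 0.552  -0.1396  0.19  ] yaw 163.79 tilt 0.23 F [-0.02 -0.59 -3.59]
tool shift mm [-0.7 -0.2 43. ]
rz 0.005 rotvec tilt fix
rotvec [ 0.0008 -0.0039  0.005 ]
3357 [ 0.55069593 -0.13838861  0.2490936 ] ((552.4846801757812, -138.47312927246094), (28.383499145507812, 29.02556037902832), 72.95221710205078)
t 10.45 pos [ 0.5527 -0.14    0.1912] yaw 163.79 tilt 0.11 F [ 0.82 -0.64 -2.24]
tool shift mm [ 0.1 -0.  44.2]
rz 0.005 rotvec tilt fix
rotvec [ 0.0004 -0.0019  0.005 ]
```

Emit:
jog_arm([
  [[0,-0.4,4,0,0,0,0],[0,0,4,0,0,0,0],[0,0,4,0,0,0,0],[0,0,3,0,0,0,0],[0,0,3,0,0,0,0],[0,0,3,0,0,0,0],[0,0,2,0,0,0,0],[0,0,1,0,0,0,0],[0,0,1,0,0,0,0],[0,0,0,0,0,0,0]],
])

```text
time_s: 11.45
eef_pos: [0.5532, -0.1412, 0.1671]
eef_rot: [-0.0, 0.141, 0.99, 0.0]
wrist_force: [-0.3, 0.1, -3.3]
opening: 0.318
grasp_force: 59.9
```

Emit:
jog_arm([
  [[0,0,1,0,0,0,0],[0,0,1,0,0,0,0],[0,0,1,0,0,0,0],[0,0,1,0,0,0,0],[0,0,1,0,0,0,0],[0,0,1,0,0,0,0],[0,0,0,0,0,0,0],[0,0,0,0,0,0,0],[0,0,0,0,0,0,0],[0,0,0,0,0,0,0]],
])

```text
time_s: 12.45
eef_pos: [0.5531, -0.1412, 0.1612]
eef_rot: [-0.0, 0.141, 0.99, 0.0]
wrist_force: [-0.2, 1.1, -2.6]
opening: 0.32
grasp_force: 59.9
```

Emit:
jog_arm([
  [[0,0,1,0,0,0,0],[0,0,2,0,0,0,0],[0,0,2,0,0,0,0],[0,0,2,0,0,0,0],[0,0,2,0,0,0,0],[0,0,1,0,0,0,0],[0,0,1,0,0,0,0],[0,0,0.5,0,0,0,0],[0,0,0.5,0,0,0,0],[0,0,0,0,0,0,0]],
])

```text
time_s: 13.45
eef_pos: [0.5532, -0.1412, 0.1492]
eef_rot: [0.0, 0.141, 0.99, 0.0]
wrist_force: [0.9, 0.8, -3.2]
opening: 0.315
grasp_force: 59.9
```

Emit:
jog_arm([
  [[0,0,0.5,0,0,0,0],[0,0,0.5,0,0,0,0],[0,0,0.5,0,0,0,0],[0,0,0.5,0,0,0,0],[0,0,0,0,0,0,0],[0,0,0,0,0,0,0],[0,0,0,0,0,0,0],[0,0,0,0,0,0,0],[0,0,0,0,0,0,0],[0,0,0,0,0,0,0]],
])

```text
time_s: 14.45
eef_pos: [0.5531, -0.1412, 0.1471]
eef_rot: [-0.0, 0.141, 0.99, 0.0]
wrist_force: [0.5, 0.2, -3.2]
opening: 0.317
grasp_force: 59.8
```

Emit:
jog_arm([
  [[0,0,0.4,0,0,0,0],[0,0,0.4,0,0,0,0],[0,0,0.4,0,0,0,0],[0,0,0.4,0,0,0,0],[0,0,0,0,0,0,0],[0,0,0,0,0,0,0],[0,0,0,0,0,0,0],[0,0,0,0,0,0,0],[0,0,0,0,0,0,0],[0,0,0,0,0,0,0]],
])

```text
time_s: 15.45
eef_pos: [0.5533, -0.1413, 0.147]
eef_rot: [0.0, 0.141, 0.99, -0.0]
wrist_force: [-4.6, 2.0, 7.8]
opening: 0.317
grasp_force: 61.4
```

It is seated: upward force appeared at TCP z = 0.147, as predicted. Now I release, slide along the arm to the knob, and check.

Emit:
jog_arm([
  [[0,0,0,0,0,0,85],[0,0,0,0,0,0,85],[0,0,0,0,0,0,85],[0,0,0,0,0,0,85],[0,0,0,0,0,0,85],[0,0,0,0,0,0,85],[10,0,0,0,0,0,85],[10,0,0,0,0,0,85],[10,0,0,0,0,0,85],[0,0,0,0,0,0,85]],
])

```text
time_s: 16.45
eef_pos: [0.5229, -0.1321, 0.1455]
eef_rot: [-0.0, 0.141, 0.99, 0.0]
wrist_force: [0.7, 1.7, -0.4]
opening: 0.999
grasp_force: 0.0
```

```bash
cat > look.py <<'E'
from h import *
c=ctrl.camera("wrist");P=cloud(c);H=P.reshape(-1,3)
S=np.hypot(H[:,0]-.553,H[:,1]+.14)<.09
H=H[S]
Q=H[(H[:,2]>.2035)&(H[:,2]<.2095)&(np.hypot(H[:,0]-.553,H[:,1]+.14)<.025)];print("hub",len(Q),Q.mean(0),cv2.minAreaRect((Q[:,:2]*1000).astype(np.float32)))
hsv=cv2.cvtColor(c["frame"],cv2.COLOR_BGR2HSV)
b=((hsv[...,1]>110)&(hsv[...,0]<25)).reshape(-1)[S]
K=H[b&(H[:,2]>.211)&(H[:,2]<.219)];print("knob",len(K),cv2.minAreaRect((K[:,:2]*1000).astype(np.float32)) if len(K)>3 else "")
E
python3 - <<'E'
import look
from h import *
go([.491,-.123,.142],163.8)
E
```

```text
hub 1945 [ 0.54035329 -0.13871713  0.2063439 ] ((541.061767578125, -139.24107360839844), (27.959379196166992, 18.894756317138672), 75.33354949951172)
knob 0 
t 16.5 pos [ 0.5237 -0.1325  0.1457] yaw 163.74 tilt 0.01 F [ 0.06 -0.6   0.69]
tool shift mm [34.   0.   3.7]
rz -0.0011 rotvec tilt fix
rotvec [-0.      0.0002 -0.0011]
```

Emit:
jog_arm([
  [[10,0,1,0,0,0,85],[12,0,1,0,0,0,85],[9,0,2,0,0,0,85],[4,0,0,0,0,0,85],[0,0,0,0,0,0,85],[0,0,0,0,0,0,85],[0,0,0,0,0,0,40],[0,0,0,0,0,0,0],[0,0,0,0,0,0,0],[0,0,0,0,0,0,0]],
])

```text
time_s: 17.5
eef_pos: [0.4909, -0.1231, 0.1416]
eef_rot: [0.0, 0.141, 0.99, -0.0]
wrist_force: [-0.4, -0.2, 0.1]
opening: 0.323
grasp_force: 0.1
```

Emit:
jog_arm([
  [[0,0,0,0,0,0,0],[0,0,0,0,0,0,0],[0,0,0,0,0,0,0],[0,0,0,0,0,0,0],[0,0,0,0,0,0,0],[0,0,0,0,0,0,0],[0,0,0,0,0,0,0],[0,0,0,0,0,0,0],[0,0,0,0,0,0,0],[0,0,0,0,0,0,0]],
])

```text
time_s: 18.5
eef_pos: [0.4908, -0.1231, 0.1416]
eef_rot: [0.0, 0.141, 0.99, -0.0]
wrist_force: [0.1, -0.2, 0.5]
opening: 0.24
grasp_force: 58.5
```

Run:
```python
from h import *
import pickle
go([.5531,-.1403,.142],163.8)
c=ctrl.camera("wrist");P=cloud(c)
hsv=cv2.cvtColor(c["frame"],cv2.COLOR_BGR2HSV);b=(hsv[...,1]>110)&(hsv[...,0]<25)&(P[...,2]>.17)&(P[...,2]<.23)
Q=P[b];print(len(Q),Q.mean(0) if len(Q) else 0,cv2.minAreaRect((Q[:,:2]*1000).astype(np.float32)) if len(Q)>3 else 0)
cv2.imwrite("pics/w5.png",c["frame"])
```

```text
t 18.5 pos [ 0.4908 -0.1231  0.1416] yaw 163.74 tilt 0.01 F [ 0.12 -0.17  0.49]
tool shift mm [-64.6   0.9  -0.4]
rz -0.0011 rotvec tilt fix
rotvec [-0.      0.0001 -0.0011]
2519 [ 0.48136242 -0.11990139  0.20129402] ((486.217041015625, -121.64729309082031), (20.918041229248047, 26.173921585083008), 72.85289001464844)
```

View pics/w5.png

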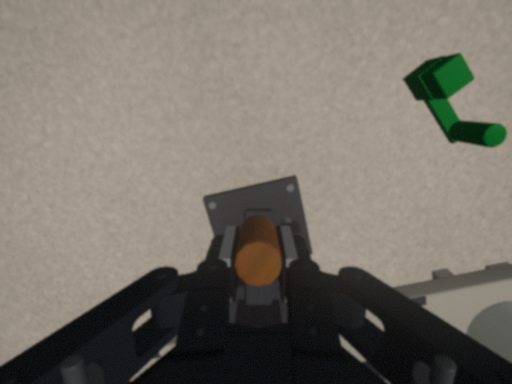

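The knob stands centred between the pads at (258,250), and the gripper reads a firm grip. I'll wind clockwise in quarter turns and read the tangential force.

Emit:
jog_arm([
  [[-0.8,10.2,0,0,0,0,0],[-2.4,9.9,0,0,0,0,0],[-3.9,9.4,0,0,0,0,0],[-5.3,8.7,0,0,0,0,0],[-6.6,7.7,0,0,0,0,0],[-7.7,6.6,0,0,0,0,0],[-8.7,5.3,0,0,0,0,0],[-9.4,3.9,0,0,0,0,0],[-9.9,2.4,0,0,0,0,0],[-10.2,0.8,0,0,0,0,0]],
])

```text
time_s: 19.55
eef_pos: [0.5717, -0.0767, 0.1453]
eef_rot: [-0.0, 0.141, 0.99, 0.0]
wrist_force: [-6.5, 11.6, 23.9]
opening: 0.244
grasp_force: 73.9
```

```bash
cat > st.py <<'E'
from h import *
o=ctrl.get_obs();q=o["eef_rot"];M=R.from_quat([q[1],q[2],q[3],q[0]]).as_matrix()
d=M.T@(o["eef_pos"]-np.array([.5531,-.1403,.1416]))*1000;F=M.T@o["wrist_force"]
th=np.arctan2(d[1],d[0]);t=np.array([-np.sin(th),np.cos(th)]);r=np.array([np.cos(th),np.sin(th)])
T=o["torque"]
print("t",round(o["time_s"],2),"ang",np.degrees(th).round(1),"r",np.hypot(*d[:2]).round(1),"dz",d[2].round(1),"Ft",(-F[:2]@t).round(1),"Fr",(F[:2]@r).round(1),"Fz",F[2].round(1),"grip",o["grasp_force"].round(1),o["opening"].round(3),"yaw",np.degrees(np.arctan2(M[1,0],M[0,0])).round(1))
E
python3 st.py
```

```text
Traceback (most recent call last):
  File "st.py", line 6, in <module>
    print("t",round(o["time_s"],2),"ang",np.degrees(th).round(1),"r",np.hypot(*d[:2]).round(1),"dz",d[2].round(1),"Ft",(-F[:2]@t).round(1),"Fr",(F[:2]@r).round(1),"Fz",F[2].round(1),"grip",o["grasp_force"].round(1),o["opening"].round(3),"yaw",np.degrees(np.arctan2(M[1,0],M[0,0])).round(1))
                                                                                                                                                                                             ^^^^^^^^^^^^^^^^^^^^^^
AttributeError: 'float' object has no attribute 'round'
```

```bash
sed -i 's/o\["grasp_force"\].round(1),o\["opening"\].round(3)/o["grasp_force"],o["opening"]/' st.py
python3 - <<'E'
import st
from h import *
c=ctrl.camera("wrist");P=cloud(c);H=P.reshape(-1,3)
n=np.hypot(H[:,0]-.553,H[:,1]+.14)<.03
Q=H[n&(H[:,2]>.155)&(H[:,2]<.225)];print(len(Q),np.histogram(Q[:,2],bins=np.arange(.155,.226,.005)))
hsv=cv2.cvtColor(c["frame"],cv2.COLOR_BGR2HSV);b=((hsv[...,1]>110)&(hsv[...,0]<25)).reshape(-1)&(H[:,2]>.17)&(H[:,2]<.23)
Q=H[b];print(len(Q),Q.max(0),Q.min(0),np.median(Q[Q[:,2]>.21],0))
s=ctrl.camera("scene")
o=np.zeros((384,800,3),np.uint8);o[:,:400]=cv2.resize(c["frame"],(400,384));o[:,400:]=cv2.resize(s["frame"][110:260,130:290],(400,384),interpolation=cv2.INTER_CUBIC)
cv2.imwrite("pics/w6.png",o)
import os;os.system("python3 st.py")
E
```

```text
t 19.65 ang 92.5 r 65.8 dz -4.2 Ft 4.6 Fr 4.0 Fz -22.0 grip 66.8522036075592 0.24033935244511373 yaw 163.8
t 19.55 ang 90.1 r 66.2 dz -3.6 Ft 9.5 Fr 9.3 Fz -23.9 grip 73.89368534088135 0.24443761477671036 yaw 163.8
6646 (array([ 186,  905,  235,  255,  266,  353,  274,  338,  344,  542, 2907,
          0,    2,   39]), array([0.155, 0.16 , 0.165, 0.17 , 0.175, 0.18 , 0.185, 0.19 , 0.195,
       0.2  , 0.205, 0.21 , 0.215, 0.22 , 0.225]))
2669 [ 0.57707435 -0.06262396  0.21375672] [ 0.55462104 -0.08426419  0.17002979] [ 0.56469348 -0.07330061  0.21141872]
```

View pics/w6.png

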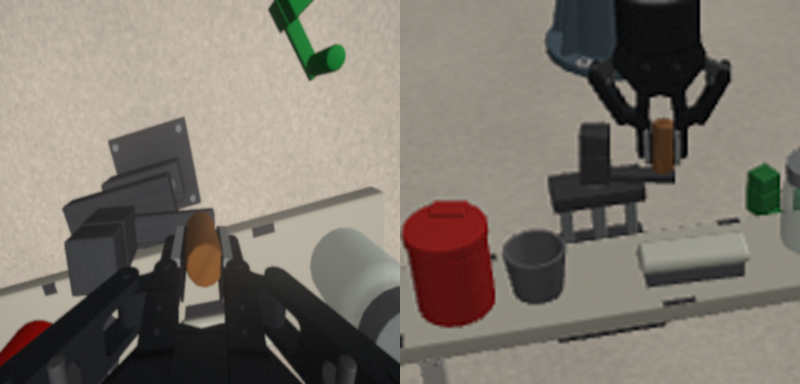

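The wrist tile shows the hub square on the head block at (95,240) and the knob still between the fingers at (205,245). The scene tile agrees: hub (595,150), knob (663,145), crank fully down. The tangential force of 9.5 N matches free running. I'll ease off the vertical press while winding on.

Emit:
jog_arm([
  [[-10.2,-0.8,-0.5,0,0,0,0],[-9.9,-2.4,-0.5,0,0,0,0],[-9.4,-3.9,-0.5,0,0,0,0],[-8.7,-5.3,-0.5,0,0,0,0],[-7.7,-6.6,-0.5,0,0,0,0],[-6.6,-7.7,-0.5,0,0,0,0],[-5.3,-8.7,0,0,0,0,0],[-3.9,-9.4,0,0,0,0,0],[-2.4,-9.9,0,0,0,0,0],[-0.8,-10.2,0,0,0,0,0]],
])

```text
time_s: 20.65
eef_pos: [0.6219, -0.1568, 0.148]
eef_rot: [0.007, 0.141, 0.99, 0.002]
wrist_force: [15.0, 6.2, 6.7]
opening: 0.238
grasp_force: 61.4
```

```bash
python3 st.py
```

```text
t 20.65 ang 177.3 r 70.8 dz -5.5 Ft 9.5 Fr 13.3 Fz -6.4 grip 61.38451874256134 0.2378885647115244 yaw 163.8
```

Emit:
jog_arm([
  [[-1.2,-10.2,-0.5,0,0,0,0],[1.4,-9.9,-0.5,0,0,0,0],[3.9,-9.4,0,0,0,0,0],[5.3,-8.7,0,0,0,0,0],[6.6,-7.7,0,0,0,0,0],[7.7,-6.6,0,0,0,0,0],[8.7,-5.3,0,0,0,0,0],[9.4,-3.9,0,0,0,0,0],[9.9,-2.4,0,0,0,0,0],[10.2,-0.8,0,0,0,0,0]],
])

```text
time_s: 21.65
eef_pos: [0.5414, -0.2042, 0.1475]
eef_rot: [0.004, 0.141, 0.99, -0.0]
wrist_force: [10.0, 0.3, 2.3]
opening: 0.238
grasp_force: 61.0
```

```bash
python3 st.py
```

```text
t 21.65 ang -95.9 r 65.0 dz -5.9 Ft 9.8 Fr -2.1 Fz -2.2 grip 61.01655900478363 0.23772376212709137 yaw 163.7
```

Emit:
jog_arm([
  [[10.2,0.8,0,0,0,0,0],[9.9,2.4,0,0,0,0,0],[9.4,3.9,0,0,0,0,0],[8.7,5.3,0,0,0,0,0],[7.7,6.6,0,0,0,0,0],[7.1,7.7,0,0,0,0,0],[5.8,8.7,0,0,0,0,0],[4.4,9.4,0,0,0,0,0],[2.9,9.9,0,0,0,0,0],[0.8,10.2,0,0,0,0,0]],
])

```text
time_s: 22.65
eef_pos: [0.4955, -0.1254, 0.1469]
eef_rot: [0.005, 0.142, 0.99, -0.003]
wrist_force: [10.9, -11.9, -7.0]
opening: 0.242
grasp_force: 60.2
```

```bash
python3 st.py
```

```text
t 22.65 ang -1.8 r 59.5 dz -5.9 Ft 8.8 Fr -13.5 Fz 7.2 grip 60.22278428077698 0.2416307319669774 yaw 163.7
```

Emit:
jog_arm([
  [[-1.8,10.2,0.3,0,0,0,0],[-3.4,9.9,0.3,0,0,0,0],[-4.9,9.4,0.3,0,0,0,0],[-6.3,8.7,0,0,0,0,0],[-6.6,7.7,0,0,0,0,0],[-7.7,6.6,0,0,0,0,0],[-8.7,5.3,0,0,0,0,0],[-9.4,3.9,0,0,0,0,0],[-9.9,2.4,0,0,0,0,0],[-10.2,0.8,0,0,0,0,0]],
])

```text
time_s: 23.65
eef_pos: [0.5754, -0.0786, 0.146]
eef_rot: [-0.001, 0.141, 0.99, 0.0]
wrist_force: [-8.7, 3.8, 13.5]
opening: 0.236
grasp_force: 63.2
```

```bash
sed -i 's/\[.5531,-.1403,.1416\]/[.5575,-.1403,.1416]/' st.py; python3 st.py
```

```text
t 23.65 ang 90.0 r 64.3 dz -4.4 Ft 9.5 Fr 1.2 Fz -13.5 grip 63.183335065841675 0.23622425798717506 yaw 163.8
```

Emit:
jog_arm([
  [[-10.2,-0.8,-0.3,0,0,0,0],[-9.9,-2.4,-0.3,0,0,0,0],[-9.4,-3.9,-0.3,0,0,0,0],[-8.7,-5.3,0,0,0,0,0],[-7.7,-6.6,0,0,0,0,0],[-6.6,-7.7,0,0,0,0,0],[-5.3,-8.7,0,0,0,0,0],[-3.9,-9.4,0,0,0,0,0],[-2.4,-9.9,0,0,0,0,0],[-0.8,-10.2,0,0,0,0,0]],
])

```text
time_s: 24.65
eef_pos: [0.6223, -0.1564, 0.1469]
eef_rot: [0.001, 0.14, 0.99, 0.003]
wrist_force: [3.3, 11.2, 7.6]
opening: 0.242
grasp_force: 61.6
```

```bash
python3 st.py
```

```text
t 24.65 ang 177.8 r 66.8 dz -5.2 Ft 11.7 Fr 0.5 Fz -7.6 grip 61.57043159008026 0.2424036655553085 yaw 163.8
```

Emit:
jog_arm([
  [[0,0,0,0,0,0,0],[0,0,0,0,0,0,0],[0,0,0,0,0,0,0],[0,0,0,0,0,0,0],[0,0,0,0,0,0,0],[0.8,-10.2,0,0,0,0,0],[2.4,-9.9,0,0,0,0,0],[3.9,-9.4,0,0,0,0,0],[5.3,-8.7,0,0,0,0,0],[6.6,-7.7,0,0,0,0,0]],
])

```text
time_s: 25.65
eef_pos: [0.5934, -0.1967, 0.1476]
eef_rot: [0.004, 0.141, 0.99, 0.002]
wrist_force: [11.3, 6.9, 4.7]
opening: 0.242
grasp_force: 61.3
```

```bash
python3 st.py
```

```text
t 25.65 ang -138.7 r 66.9 dz -5.9 Ft 13.3 Fr 0.3 Fz -4.6 grip 61.25748038291931 0.2423693444259073 yaw 163.8
```

Emit:
jog_arm([
  [[0,0,0,0,0,0,0],[0,0,0,0,0,0,0],[0,0,0,0,0,0,0],[0,0,0,0,0,0,0],[0,0,0,0,0,0,0],[7.7,-6.6,0,0,0,0,0],[8.7,-5.3,0,0,0,0,0],[9.4,-3.9,0,0,0,0,0],[9.9,-2.4,0,0,0,0,0],[10.2,-0.8,0,0,0,0,0]],
])

```text
time_s: 26.65
eef_pos: [0.5449, -0.2051, 0.1479]
eef_rot: [0.006, 0.141, 0.99, -0.001]
wrist_force: [14.9, -1.8, -0.1]
opening: 0.243
grasp_force: 60.7
```

```bash
python3 st.py
```

```text
t 26.65 ang -95.3 r 66.0 dz -6.3 Ft 14.9 Fr -1.1 Fz 0.3 grip 60.749183893203735 0.2425529990920221 yaw 163.8
```

Emit:
jog_arm([
  [[0,0,0,0,0,0,0],[0,0,0,0,0,0,0],[0,0,0,0,0,0,0],[0,0,0,0,0,0,0],[0,0,0,0,0,0,0],[10.2,0.8,0,0,0,0,0],[9.9,2.4,0,0,0,0,0],[9.4,3.9,0,0,0,0,0],[8.7,5.3,0,0,0,0,0],[7.7,6.6,0,0,0,0,0]],
])

```text
time_s: 27.65
eef_pos: [0.5046, -0.1774, 0.1476]
eef_rot: [0.005, 0.142, 0.99, -0.004]
wrist_force: [9.5, -14.6, -2.5]
opening: 0.241
grasp_force: 60.7
```

```bash
python3 st.py
```

```text
t 27.65 ang -51.4 r 64.6 dz -6.1 Ft 17.4 Fr 0.7 Fz 2.7 grip 60.698620676994324 0.2408666407468941 yaw 163.7
```

Force at the knob is 17.4 N, about 8 N above free running, so the crank is half a turn past touch. Now I stop, open partway and lift clear.

Emit:
jog_arm([
  [[0,0,0,0,0,0,0],[0,0,0,0,0,0,0],[0,0,0,0,0,0,45],[0,0,0,0,0,0,45],[0,0,0,0,0,0,45],[0,0,0,0,0,0,45],[0,0,0,0,0,0,45],[0,0,0,0,0,0,45],[0,0,0,0,0,0,45],[0,0,0,0,0,0,45]],
])

```text
time_s: 28.65
eef_pos: [0.501, -0.1738, 0.1456]
eef_rot: [-0.0, 0.141, 0.99, 0.0]
wrist_force: [0.6, -0.4, -0.6]
opening: 0.528
grasp_force: 0.0
```

Emit:
jog_arm([
  [[0,0,-3,0,0,0,45],[0,0,-7,0,0,0,45],[0,0,-10,0,0,0,45],[0,0,-10,0,0,0,45],[0,0,-15,0,0,0,45],[0,0,-20,0,0,0,45],[0,0,-20,0,0,0,45],[0,0,-20,0,0,0,45],[0,0,-10,0,0,0,45],[0,0,0,0,0,0,45]],
])

```text
time_s: 29.65
eef_pos: [0.5019, -0.1744, 0.2629]
eef_rot: [0.002, 0.141, 0.99, -0.001]
wrist_force: [-0.6, 0.1, -0.3]
opening: 0.524
grasp_force: 0.0
```

Emit:
jog_arm([
  [[10,0,0,0,0,0,45],[20,0,0,0,0,0,45],[25,0,0,0,0,0,45],[20,0,0,0,0,0,45],[10,0,0,0,0,0,45],[0,0,0,0,0,0,45],[0,0,0,0,0,0,45],[0,0,0,0,0,0,45],[0,0,0,0,0,0,45],[0,0,0,0,0,0,45]],
])

```text
time_s: 30.65
eef_pos: [0.4197, -0.1501, 0.2604]
eef_rot: [-0.0, 0.141, 0.99, 0.0]
wrist_force: [0.4, 1.3, -1.1]
opening: 0.526
grasp_force: 0.0
```

Run:
```python
from h import *
w=ctrl.camera("wrist");s=ctrl.camera("scene")
H=cloud(w).reshape(-1,3);n=np.hypot(H[:,0]-.5526,H[:,1]+.1396)<.02
Q=H[n&(H[:,2]>.195)&(H[:,2]<.225)];print("hub top",len(Q),np.median(Q,0),cv2.minAreaRect((Q[:,:2]*1000).astype(np.float32)))
print(ctrl.get_obs()["wrist_force"],ctrl.get_obs()["opening"])
o=np.zeros((384,800,3),np.uint8);o[:,:400]=cv2.resize(w["frame"],(400,384));o[:,400:]=cv2.resize(s["frame"][120:270,120:340],(400,384),interpolation=cv2.INTER_CUBIC)
cv2.imwrite("pics/w7.png",o)
```

```text
hub top 524 [ 0.54480271 -0.14412142  0.20604729] ((548.4266357421875, -142.63275146484375), (19.69315528869629, 27.64014434814453), 35.15834426879883)
[ 0.43088373  0.46566974 -0.27393579] 0.5249745553618016
```

View pics/w7.png

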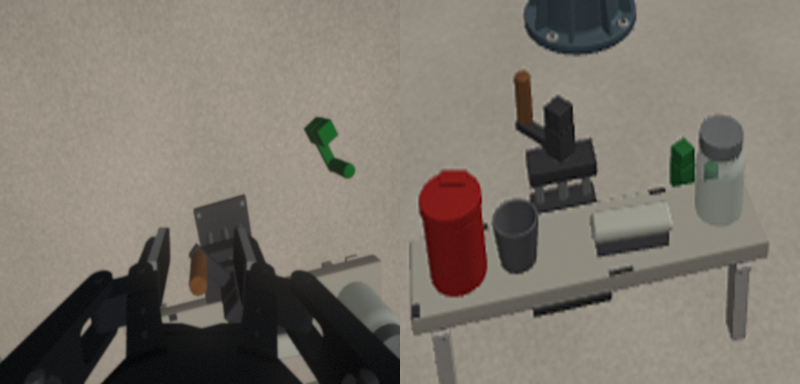

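The crank is upright and seated: its hub is at (560,125) in the scene tile and the hub top measures 0.206 m. The tub, cup, brush and jar still stand at (452,235), (515,235), (630,225) and (720,170), and the gripper is clear of everything. Handing in.

```bash
python3 -c "
from bench import ctrl
print(ctrl.hand_in())"
```

```text
the job is handed in; nothing more can be done
None
```

I fitted the steel crank fully home and wound the toe about half a turn past first touch (knob force 17.4 N, against about 9.5 N free). I then released the crank, still seated, with the things on the ledge all still standing, and handed in at about 31 s; no verdict was shown.

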